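Take the timer relay off the sloping rail

TASK

The timer relay, the module with the round dial, has to be replaced. Swing the keeper bar all the way up the slope, clear of the modules, then pull the timer relay off the rail against its spring catches and set it down gently, standing upright on its base, in the shallow tray. Leave the two breakers clipped in their places on the rail and the keeper swung clear.

Things in the scene. Friction and masses are not known exactly. Their poses are not given: they have to be found in the camera images.
- stand: fixed grey sheet-steel console, footprint about 112 x 250 mm, origin under its centre; its front is a flat panel sloping up away from the robot at 35 degrees to the horizontal. Three modules sit side by side on a rail along the panel (along y), 40 mm apart, in any order. A sprung steel catch stands just above and one just below each module, 20 mm tall
- rail_mid (a point): middle of the rail's top, on the console, 8 mm above the panel and 63 mm above the worktop. x points up the slope, y along the rail, z square out of the panel (35 degrees from vertical, leaning to the robot). The module places are at y = -40, 0 and +40 mm; catches lie at x = 27 to 39 mm either way and end at z = 15 mm
- timer_relay_mid (a point): centre, half-way up, of the timer relay: the loose off-white module with a round black dial on top, about 0.12 kg, underside 29 mm below this point. z points from base to dial, x up the slope while on the rail, y along the rail. Take it by the two faces 32 mm apart along x of its narrower upper block (7 mm below to 23 mm above this point): along y the neighbours leave only 4 mm
- timer_relay: the same relay, origin at the centre of its underside, same axes. Base block 54 (x) x 36 (y) mm, 22 mm high; upper block 32 (x) x 36 (y) mm, from 22 to 52 mm; dial 25 mm across, to 58 mm. The catches bear on a rib at the foot of the base (31 mm from the axis): a straight pull along z of about 10 N, greatest at 3 mm of lift, frees it after 7 mm
- breaker_1_mid (a point): centre (half-way up) of a breaker: a module of the same housing and axes as the timer relay, but with a small black toggle (7 x 12 x 6 mm) on top instead of the dial; stays on the rail
- breaker_2_mid (a point): the same for the other, identical breaker
- keeper (a joint): swing of the keeper, a flat steel bar 14 mm wide that turns in a plane parallel to the panel about a post at the rail's +y end: 0 = lying along the rail 3 mm above the modules' tops, holding them on; grows as it swings up the slope; stop at 1.62 rad (pointing up the slope). Light friction, stays where it is left
- keeper_knob (a point): middle of the keeper's black knob, a cylinder 16 mm across and 30 mm long standing square to the panel on the bar's free end, 166 mm from the pivot; the knob reaches 15 mm either side of this point, the bar lies below it (away from the knob's top)
- keeper_pivot (a point): point on the keeper's turning axis at the height of the knob's middle; x axis up the slope, z along the turning axis, square out of the panel
- tray: open shallow black tray, fixed, 150 x 150 mm outside, walls 4 mm thick and 22 mm high; origin at the centre of its underside, x and y along its sides, inner floor 4 mm above the origin
Things that resemble listed ones, but are neither listed nor needed, are in the scene too. Leave any yellow look-alike of the timer_relay alone.

How it is judged:
By the outcome, as a careful person would: the job done as asked, in the order asked, and still so for the second after the job is handed in, with the robot touching nothing.
It also fails if it takes over 56 s, if anything falls off the work surface, if the arm or the gripper's body presses on something with over 40 N, if the wrist force passes 120 N, or if a joint passes its speed limit or range.

ROBOT

A 6-joint arm with a two-finger parallel gripper is mounted at the origin on a cart in front of the work surface, level with it; the furniture and walls round the work are solid. World frame = base frame: x ahead of the robot, y to its left, z up, the work surface at z = 0. Lengths are in m, angles in rad, forces in N, time in s.
With the tool pointing down it reaches from about 0.4 to 0.925 m from the base axis. Payload 3.4 kg.
Tool frame: the origin (TCP) lies at the very end of the fingers, on their centre line; the grasp point (between the pads) lies 19 mm behind it (bot.pinch_z is the distance from the TCP to the grasp point, in m); z points along the fingers, y is the line along which they close (so a half turn about z gives the same grasp; the last joint's range is limited). The gripper opens to 85 mm and grips with 20 to 120 N. Pads are 22 mm wide; open, the fingers measure 114 mm over their backs; the gripper's body (76 mm by 85 mm) begins 54 mm behind the grasp point. The pads swing forward as they close: fully open they stand 13 mm farther back than shut.
Start: joints at [1.05, 0.307, 1.506, -0, 1.328, -0.073], TCP at [0.248, 0.519, 0.231] pointing down, gripper open.
Joint ranges: [-3.12, 3.12], [-1.05, 2.28], [0.14, 2.33], [-1.42, 4.57], [0.1, 2.73], [-2.68, 2.68]. Speed limits (rad/s): [2.57, 2.57, 3.14, 3.14, 3.14, 3.14].

INTERFACE

Orientations are given as [roll, pitch, yaw] about the fixed x, y, z axes, in that order (R = Rz(yaw) Ry(pitch) Rx(roll)).
In Python, from plant import bot gives the robot as it stands. Calls block until the motion is done:
- bot.move_ptp(position, orientation): joint-space move of the TCP to a pose.
- bot.move_l(position, max_speed=0.15, rot=None, stop_force=None): straight line of the TCP; rot=None keeps the orientation; max_speed is the mean speed in m/s. With stop_force (N) it stops when the force on the tool has changed by that much, and returns True; else False.
- bot.movej(angles): joint-space move.
- bot.move_gripper(opening, strength=None): finger opening in m; strength is the grip in N (None keeps the last); returns when the fingers have stopped.
- bot.wait(seconds).
- bot.ik(position, orientation): joint angles nearest the present ones, or None.
- bot.state(): the state.
- bot.snapshot(name): name is "side" or "top"; returns a dict with "frame" (384x512x3 uint8, red, green, blue), "vertical_fov" (degrees; the focal length in pixels is half the picture's height over the tangent of half this angle, whatever the lens; pixels are square), "cx", "cy" (the principal point, pixels), "R" (3x3) and "t" (3): a world point X has camera coordinates R X + t. Camera axes: x right, y down, z forward; pixel columns grow to the right and rows downward; lengths in m; the calibration is good to about 2 mm. A picture is of the moment at which its call begins. There is no depth.
A pose or a line that the arm cannot do raises bot.PlanningError and nothing moves.
- bot.job_done(): hands the job in; it is judged then, once.
The state is a dict: "time_s": time; "joints": joint angles; "qd": joint speeds; "tau": joint torques, N m; "eef_pos": TCP position; "orientation": TCP orientation; "contact_force": force on the tool from outside, world axes, zero at the start; "wrist_torque": the same for the moment, N m; "finger_gap": finger opening in m; "gripper_force": force on a finger pad.
Only numpy, scipy, OpenCV 4.12 (cv2) and the standard library are available. Lean on these libraries where they do the work, as an engineer would, in place of code of your own. Each camera call takes 0.05 s, during which the arm holds its last target. There are 200 camera calls.

## Working session

There is one attempt and no reset: what is moved stays moved. The work goes in short steps, each a Python script; the robot and the scene stay as the last script left them, time stands still between calls to the robot, and variables do not carry over. Pictures are saved under pics/ and viewed, at most 10 in all, crops included, and the job is handed in when it is done.

```bash
mkdir -p pics; ls
python3 - <<'E'
from plant import bot
import cv2,pickle
for n in("side","top"):
    s=bot.snapshot(n); pickle.dump(s,open(n+".pkl","wb")); cv2.imwrite(f"pics/{n}0.png",s["frame"][:,:,::-1])
    print(n,s["vertical_fov"],s["cx"],s["cy"],s["R"],s["t"])
print(bot.state(),bot.pinch_z)
E
```

```text
pics
side 54.59129168520782 258.81311302301367 186.5438200895166 [[-0.99876102  0.04885637  0.00945965]
 [ 0.01811883  0.53405883 -0.84525315]
 [-0.04634801 -0.84403449 -0.53428236]] [0.49839136 0.11531617 0.93896461]
top 55.912539406220056 246.3883563407216 194.62700123739728 [[-0.02683756 -0.99960205 -0.00868879]
 [-0.99803486  0.0272858  -0.0564083 ]
 [ 0.05662293  0.00715786 -0.99836998]] [-0.06924012  0.47373353  0.92419939]
{'time_s': 0.1, 'joints': array([ 1.05048791e+00,  3.07529679e-01,  1.50756630e+00, -1.25220516e-05,
        1.32840546e+00, -7.35081797e-02]), 'qd': array([-1.77240727e-04, -2.05434727e-03, -2.41616885e-03, -2.79061559e-04,
       -1.06875448e-03,  3.09657193e-05]), 'tau': array([ 7.78533868e-04, -4.58531034e+01, -2.52607048e+01, -2.47448652e-04,
        5.64096408e-03,  1.00132391e-05]), 'eef_pos': array([0.24815827, 0.51798272, 0.23044624]), 'orientation': array([-3.13968814e+00, -1.28066951e-04,  2.69479531e+00]), 'contact_force': array([ 0.7647338 , -0.20366806,  0.09500026]), 'wrist_torque': array([-0.00352532,  0.01289215,  0.03285483]), 'gripper_force': 0.0, 'finger_gap': 0.08537004621661035} 0.0187
```

View pics/side0.png

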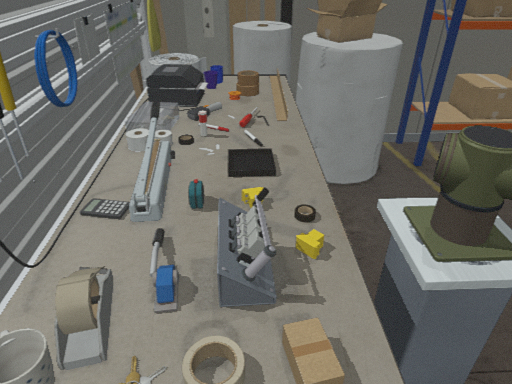

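View pics/top0.png

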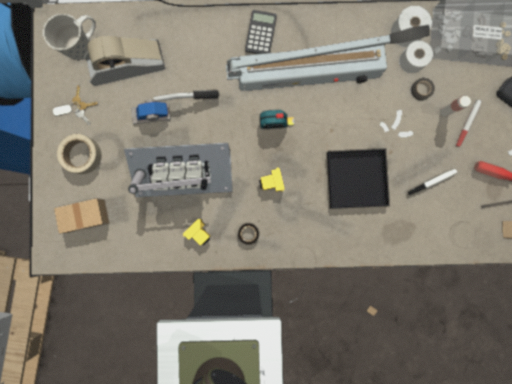

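The side view shows the console at about (245,250), with a grey post at (262,262) at its near (+y) end and a black knob near (263,193). The top view shows the console at (178,170), the tray at (358,180), and yellow look-alikes at (272,180) and (196,233). I'll enlarge the console.

Run:
```python
import cv2,numpy as np
a=cv2.imread("pics/side0.png")[180:310,205:290];b=cv2.imread("pics/top0.png")[135:205,118:238]
a=cv2.resize(a,None,fx=4.4,fy=4.4,interpolation=cv2.INTER_CUBIC);b=cv2.resize(b,None,fx=6,fy=6,interpolation=cv2.INTER_CUBIC)
cv2.imwrite("pics/cs.png",a);cv2.imwrite("pics/ct.png",b);print(a.shape,b.shape)
```

```text
(572, 374, 3) (420, 720, 3)
```

View pics/cs.png

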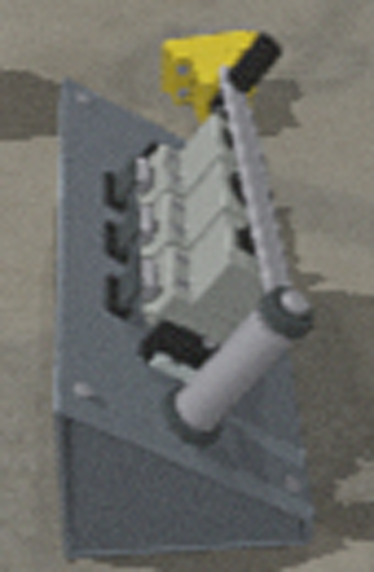

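View pics/ct.png

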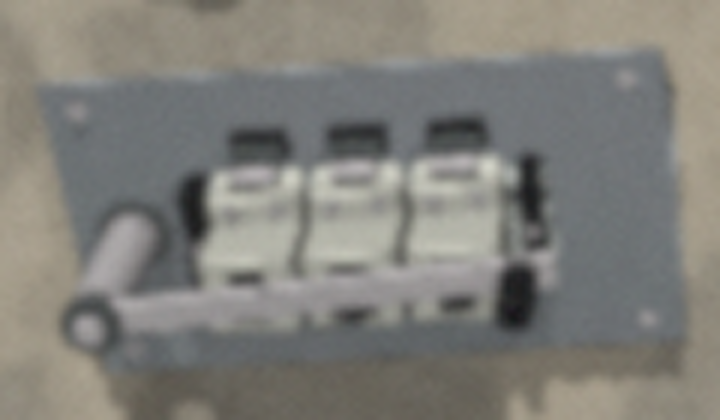

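The crops show three cream modules. Their top markers are mostly hidden by the keeper bar, so I'll identify the relay after swinging it. The pivot post top is at crop-top (92,325) and crop-side (293,300), the knob at (517,296) and (252,63), and the panel screws show at the corners. I'll triangulate these.

```bash
cat > h.py <<'E'
import numpy as np,pickle,cv2
from scipy.optimize import least_squares
from scipy.spatial.transform import Rotation as Ro
def cam(s):
    f=192/np.tan(np.radians(s["vertical_fov"]/2)); return f,np.array(s["R"]),np.array(s["t"]),s["cx"],s["cy"]
def proj(s,X):
    f,R,t,cx,cy=cam(s); c=np.asarray(X)@R.T+t; return np.stack([f*c[...,0]/c[...,2]+cx,f*c[...,1]/c[...,2]+cy],-1)
def onz(s,uv,z):
    f,R,t,cx,cy=cam(s); C=-R.T@t; d=R.T@np.array([(uv[0]-cx)/f,(uv[1]-cy)/f,1]); return C+d*(z-C[2])/d[2]
def tri(a,ua,b,ub):
    r=least_squares(lambda X:np.r_[proj(a,X)-ua,proj(b,X)-ub],[.5,0,.1]); return r.x,np.abs(r.fun).max()
def load(): return pickle.load(open("side.pkl","rb")),pickle.load(open("top.pkl","rb"))
E
python3 - <<'E'
from h import *
S,T=load()
cs=lambda u,v:np.array([205+(u+.5)/4.4-.5,180+(v+.5)/4.4-.5]); ct=lambda u,v:np.array([118+(u+.5)/6-.5,135+(v+.5)/6-.5])
for n,a,b in [("post top",(293,300),(92,325)),("post bot",(195,418),(135,222)),("scr up+y",(83,390),(78,110)),("scr up-y",(82,97),(627,78)),("scr lo+y",(293,482),(135,350)),("knob",(254,63),(517,296)),("knob top",(267,47),(517,310))]:
    print(n,*tri(S,cs(*a),T,ct(*b)))
t=T["frame"].astype(int); m=((t.max(2)<60)).astype(np.uint8); m[:, :315]=0;m[:,400:]=0;m[:140]=0;m[220:]=0
c=max(cv2.findContours(m,0,2)[0],key=cv2.contourArea); r=cv2.minAreaRect(c);print("tray",r)
for p in cv2.boxPoints(r): print(onz(T,p,.022))
g=t[137:205,118:238]
E
```

```text
post top [0.48572594 0.17737606 0.12233366] 0.17354450116175713
post bot [0.53008715 0.18039664 0.05721699] 1.4528133955336955
scr up+y [0.5758301  0.19309552 0.08832032] 0.15340375198988454
scr up-y [ 0.58275396 -0.02735384  0.08883086] 0.29891387958579685
scr lo+y [0.48344333 0.19035863 0.02469682] 0.22218641901352498
knob [0.49230743 0.01261834 0.13529113] 0.3112390812810304
knob top [0.48602491 0.01163353 0.14424554] 0.20168072357861888
tray ((357.39935302734375, 178.38577270507812), (55.88905334472656, 59.171051025390625), 87.27368927001953)
[ 0.57588383 -0.29160494  0.022     ]
[ 0.57887831 -0.44378263  0.022     ]
[ 0.43503601 -0.44357568  0.022     ]
[ 0.431927   -0.29272896  0.022     ]
```

```bash
cat >> h.py <<'E'
YAW=.0314; A=np.radians(35)
B=Ro.from_euler('z',YAW)*Ro.from_euler('y',-A)   # panel axes: x up slope, z out
M=B.as_matrix(); n=M[:,2]
RAIL=np.array([.5331,.0815,.0568])+.008*n
loc=lambda P:M.T@(np.asarray(P)-RAIL)
wor=lambda p:RAIL+M@np.asarray(p)
def rpy(phi,flip=0):
    "tool z = -n, tool y (closing) = panel x turned by phi about n"
    y=M@[np.cos(phi),np.sin(phi),0]; y=-y if flip else y
    return Ro.from_matrix(np.c_[np.cross(y,-n),y,-n]).as_euler('xyz')
E
python3 - <<'E'
from h import *; from plant import bot
S,T=load()
K=loc([.4923,.0126,.1353]);P=loc([.4857,.1774,.1223]);print("knob",K,"post",P)
m=(np.array(S["frame"]).max(2)<75).astype(np.uint8)
for n_,s,(u0,v0,u1,v1) in[("S",S,(250,183,272,205)),("T",T,(198,175,212,192))]:
    f=s["frame"][v0:v1,u0:u1].max(2)<70; v,u=np.nonzero(f); print(n_,f.sum(),u.mean()+u0,v.mean()+v0)
for a in(0,.05,.08): 
    k=[P[0]+.166*np.sin(a),P[1]-.166*np.cos(a),.079];print(a,proj(S,wor(k)),proj(T,wor(k)))
for fl in(0,1):
  for a in(.05,.8,1.62):
    k=np.array([P[0]+.166*np.sin(a),P[1]-.166*np.cos(a),.08])
    for h in(0,.1):
      q=bot.ik(wor(k+[0,0,-.0087+h]),rpy(a,fl)); print(fl,a,h,None if q is None else np.round(q,2))
  for y in(-.04,0,.04): 
    q=bot.ik(wor([0,y,.025]),rpy(0,fl)); print("rel",fl,y,None if q is None else np.round(q,2))
E
```

```text
knob [ 0.00984891 -0.06758513  0.08093452] post [0.00122686 0.09734084 0.07110168]
S 85 261.81176470588235 194.8
T 55 203.65454545454546 184.29090909090908
0 [265.19844829 196.01871225] [204.7535318  186.43232779]
0.05 [262.23155251 194.41748292] [204.24715987 183.28306116]
0.08 [260.45100789 193.50134614] [203.85319633 181.38584421]
0 0.05 0 [-0.13  0.18  2.31  1.08  0.1  -1.26]
0 0.05 0.1 [-0.17 -0.1   2.26  0.3   0.4  -0.5 ]
0 0.8 0 [ 0.04  0.16  2.04 -0.02  0.32 -0.77]
0 0.8 0.1 [ 0.04 -0.04  2.   -0.01  0.56 -0.78]
0 1.62 0 [ 0.33  0.22  1.88 -0.37  0.49 -1.05]
0 1.62 0.1 [ 0.37  0.05  1.84 -0.3   0.69 -1.1 ]
rel 0 -0.04 None
rel 0 0 None
rel 0 0.04 [0.23 0.33 2.3  4.07 0.14 2.39]
1 0.05 0 [-0.13  0.18  2.31  1.08  0.1   1.88]
1 0.05 0.1 [-0.17 -0.1   2.26  0.3   0.4   2.64]
1 0.8 0 [ 0.04  0.16  2.04 -0.02  0.32  2.37]
1 0.8 0.1 [ 0.04 -0.04  2.   -0.01  0.56  2.36]
1 1.62 0 [ 0.33  0.22  1.88 -0.37  0.49  2.09]
1 1.62 0.1 [ 0.37  0.05  1.84 -0.3   0.69  2.04]
rel 1 -0.04 None
rel 1 0 [ 0.11  0.32  2.32  3.51  0.12 -0.31]
rel 1 0.04 [ 0.23  0.33  2.3   4.07  0.14 -0.76]
```

```bash
cat >> h.py <<'E'
def rl(phi,lean=0,flip=0,b=B):
    "pads flush to panel normal; wrist leans by `lean` (towards panel +y turned by phi)"
    Mb=b.as_matrix(); y=Mb@[np.cos(phi),np.sin(phi),0]; r=Mb@[-np.sin(phi),np.cos(phi),0]
    z=-(Mb[:,2]*np.cos(lean)+r*np.sin(lean)); y=-y if flip else y
    R=np.c_[np.cross(y,z),y,z]; return Ro.from_matrix(R).as_euler('xyz'),R
PIV=np.array([.0012,.0973]); 
def knob(a): return np.array([PIV[0]+.166*np.sin(a),PIV[1]-.166*np.cos(a),.080])
def pose(p,g,phi,lean,flip=0,b=B):
    "TCP pose with the grasp point at panel-frame point p + g"
    e,R=rl(phi,lean,flip,b); return wor(np.asarray(p)+[0,0,g])+R[:,2]*.0187,e
E
python3 - <<'E'
from h import *; from plant import bot
f=lambda q:None if q is None else np.round(q,2).tolist()
for L in(-35,-20,20,35,45):
  l=np.radians(L)
  for a in(.05,):
    for g in(.01,.1): print("knob",L,a,g,f(bot.ik(*pose(knob(a),g,a,l))))
  for y in(-.04,0,.04):
    for g in(.015,.1): print("rel",L,y,g,f(bot.ik(*pose([0,y,.029],g,0,l))))
E
```

```text
knob -35 0.05 0.01 [-0.64, 0.39, 2.16, 1.08, 0.97, -1.73]
knob -35 0.05 0.1 [-0.73, 0.19, 2.15, 0.93, 1.13, -1.57]
rel -35 -0.04 0.015 [-0.56, 0.5, 2.22, 1.29, 0.88, -1.89]
rel -35 -0.04 0.1 [-0.64, 0.3, 2.24, 1.1, 0.98, -1.7]
rel -35 0 0.015 [-0.47, 0.49, 2.26, 1.39, 0.83, -1.92]
rel -35 0 0.1 [-0.54, 0.28, 2.27, 1.18, 0.92, -1.69]
rel -35 0.04 0.015 [-0.37, 0.49, 2.28, 1.5, 0.79, -1.95]
rel -35 0.04 0.1 [-0.43, 0.27, 2.3, 1.27, 0.86, -1.69]
knob -20 0.05 0.01 [-0.49, 0.26, 2.25, 1.18, 0.65, -1.66]
knob -20 0.05 0.1 [-0.58, 0.03, 2.22, 0.9, 0.83, -1.39]
rel -20 -0.04 0.015 [-0.39, 0.38, 2.3, 1.52, 0.56, -1.92]
rel -20 -0.04 0.1 [-0.46, 0.15, 2.3, 1.15, 0.66, -1.54]
rel -20 0 0.015 [-0.28, 0.38, 2.32, 1.65, 0.51, -1.95]
rel -20 0 0.1 [-0.33, 0.14, 2.32, 1.22, 0.58, -1.5]
rel -20 0.04 0.015 None
rel -20 0.04 0.1 [-0.19, 0.13, 2.33, 1.28, 0.49, -1.45]
knob 20 0.05 0.01 None
knob 20 0.05 0.1 [0.32, 0.03, 2.25, -1.02, 0.61, 1.15]
rel 20 -0.04 0.015 None
rel 20 -0.04 0.1 [0.39, 0.18, 2.26, -1.19, 0.58, 1.46]
rel 20 0 0.015 None
rel 20 0 0.1 [0.51, 0.2, 2.22, -1.12, 0.66, 1.49]
rel 20 0.04
[... 266 characters left out ...]
el 35 -0.04 0.1 [0.58, 0.32, 2.18, -1.16, 0.93, 1.62]
rel 35 0 0.015 [0.6, 0.52, 2.11, -1.24, 0.89, 1.78]
rel 35 0 0.1 [0.67, 0.35, 2.13, -1.09, 0.99, 1.62]
rel 35 0.04 0.015 [0.67, 0.54, 2.05, -1.16, 0.94, 1.75]
rel 35 0.04 0.1 [0.74, 0.37, 2.07, -1.03, 1.05, 1.61]
knob 45 0.05 0.01 [0.56, 0.5, 2.15, -1.28, 1.05, 1.76]
knob 45 0.05 0.1 [0.63, 0.31, 2.16, -1.14, 1.15, 1.58]
rel 45 -0.04 0.015 [0.59, 0.6, 2.08, -1.24, 1.04, 1.81]
rel 45 -0.04 0.1 [0.65, 0.43, 2.11, -1.12, 1.12, 1.68]
rel 45 0 0.015 [0.66, 0.61, 2.02, -1.16, 1.09, 1.78]
rel 45 0 0.1 [0.72, 0.45, 2.05, -1.06, 1.18, 1.67]
rel 45 0.04 0.015 [0.72, 0.63, 1.96, -1.09, 1.14, 1.74]
rel 45 0.04 0.1 [0.79, 0.48, 1.99, -1.0, 1.23, 1.65]
```

Run:
```python
from h import *; from plant import bot
L=np.radians(-25); a0=.05; f=lambda q:np.round(q,2).tolist()
bot.move_gripper(.034)
bot.move_ptp(*pose(knob(a0),.1,a0,L)); print(f(bot.state()["joints"]))
p,e=pose(knob(a0),.01,a0,L); print("hit",bot.move_l(p,.12,e,stop_force=12))
bot.move_gripper(.021,20); print(bot.state()["finger_gap"],bot.state()["contact_force"])
for a in np.arange(.25,1.62,.2):
    p,e=pose(knob(a),.01,a,L)
    try: h=bot.move_l(p,.12,e,stop_force=25)
    except bot.PlanningError as x: print("plan",a,x); break
    s=bot.state(); print(round(a,2),h,np.round(s["contact_force"],1),f(s["joints"]))
    if h: break
S=bot.snapshot("side");T=bot.snapshot("top");cv2.imwrite("pics/m1.png",np.hstack([S["frame"][130:310,180:330],T["frame"][90:270,60:260]])[:,:,::-1].repeat(2,0).repeat(2,1)); print(s["time_s"])
```

```text
[-0.64, 0.08, 2.2, 0.92, 0.94, -1.46]
hit False
0.021204648249798053 [-0.58629569 -0.58527662  0.99836855]
0.25 False [-1.  -0.1 -0.1] [-0.46, 0.26, 2.09, 0.92, 0.79, -1.54]
0.45 False [-0.2  0.6 -0.5] [-0.36, 0.25, 1.98, 0.73, 0.83, -1.44]
0.65 False [-0.7 -0.2 -0.5] [-0.25, 0.25, 1.87, 0.56, 0.88, -1.37]
0.85 False [-0.3  0.  -0.3] [-0.15, 0.26, 1.77, 0.41, 0.94, -1.33]
1.05 False [-0.4 -0.5  0.6] [-0.04, 0.27, 1.69, 0.27, 0.99, -1.32]
1.25 False [ 0.1 -0.8 -0.6] [0.07, 0.29, 1.62, 0.15, 1.04, -1.32]
1.45 False [ 0.6  1.  -0.1] [0.18, 0.31, 1.56, 0.03, 1.09, -1.33]
6.7083
```

Run:
```python
from h import *; from plant import bot
L=np.radians(-25)
for a in (1.55,1.66):
    p,e=pose(knob(a),.01,a,L); h=bot.move_l(p,.06,e,stop_force=8); s=bot.state(); print(h,np.round(s["contact_force"],1),s["gripper_force"])
# where the gripper ended up
R=Ro.from_euler('xyz',s["orientation"]).as_matrix(); k=loc(s["eef_pos"]-.0187*R[:,2]); print("angle",np.arctan2(k[0]-PIV[0],PIV[1]-k[1]))
bot.move_gripper(.034); s=bot.state(); R=Ro.from_euler('xyz',s["orientation"]).as_matrix()
bot.move_l(s["eef_pos"]-.1*R[:,2],.15); 
bot.move_ptp(*pose([0,.0,.029],.26,0,np.radians(35)))
for nme in("side","top"):
    s=bot.snapshot(nme); pickle.dump(s,open(nme+"1.pkl","wb")); cv2.imwrite(f"pics/{nme}1.png",s["frame"][:,:,::-1])
S=pickle.load(open("side1.pkl","rb"))["frame"][130:310,190:310];T=pickle.load(open("top1.pkl","rb"))["frame"][120:210,110:240]
S=cv2.resize(S,None,fx=3,fy=3,interpolation=2);T=cv2.resize(T,(540*13//13,374),interpolation=2)
im=np.zeros((540,900,3),np.uint8);im[:,:360]=S;im[:374,360:900]=T
cv2.imwrite("pics/m2.png",cv2.resize(im[:,:,::-1],(800,480)));print(bot.state()["time_s"])
```

```text
False [ 0.2 -0.6  0. ] 0.0
True [ 0.8 -3.7  2.7] 1.7437922582030296
angle 1.6474066571410309
11.0833
```

View pics/m2.png

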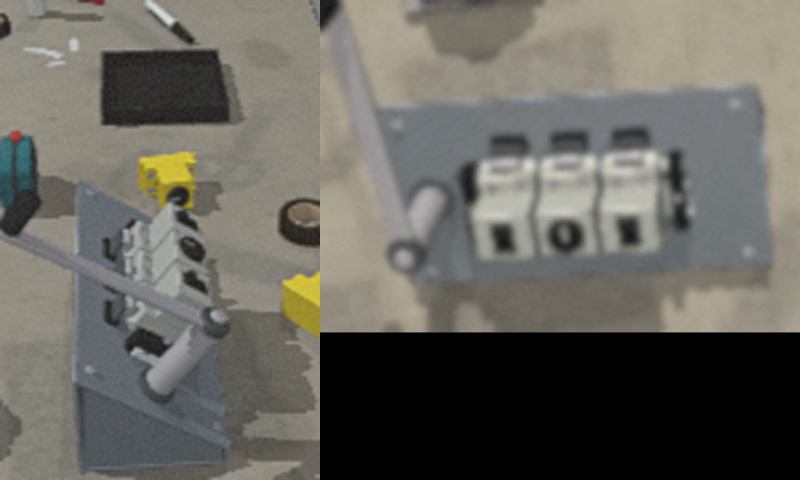

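The keeper is up against its stop. The candidates in the top view are dark marks at about (159.5,184) left, (177,184) middle and (194,183) right. The left and right ones are rectangular toggles, so those are breakers. The middle one is a round dial, so it fits the timer relay. I'll confirm with one enlarged crop and check the dial position against my frame.

Run:
```python
from h import *
T=pickle.load(open("top1.pkl","rb"));S=pickle.load(open("side1.pkl","rb"))
im=T["frame"][155:198,145:210];cv2.imwrite("pics/c2.png",cv2.resize(im,None,fx=10,fy=10,interpolation=2)[:,:,::-1])
g=T["frame"].max(2)
m=np.zeros_like(g); m[176:192,152:200]=(g<95)[176:192,152:200]
nn,lab,st,ce=cv2.connectedComponentsWithStats(m)
print("top",[(st[i].tolist(),ce[i].round(1).tolist()) for i in range(1,nn) if st[i,4]>5])
g=S["frame"].max(2); m=np.zeros_like(g); m[195:245,245:272]=(g<80)[195:245,245:272]
nn,lab,st,ce=cv2.connectedComponentsWithStats(m)
print("side",[(st[i].tolist(),ce[i].round(1).tolist()) for i in range(1,nn) if st[i,4]>5])
for y in(-.04,0,.04): print(y,proj(T,wor([0,y,.057])),proj(S,wor([0,y,.057])))
```

```text
top [([191, 179, 6, 8, 39], [193.2, 182.4]), ([157, 181, 6, 7, 35], [159.2, 184.1]), ([172, 180, 9, 9, 62], [176.2, 183.8])]
side [([253, 200, 8, 7, 37], [256.9, 202.9]), ([256, 209, 8, 7, 28], [259.3, 211.9]), ([258, 219, 9, 9, 55], [262.0, 223.1]), ([259, 232, 9, 8, 39], [262.6, 235.3])]
-0.04 [193.21611984 182.82764802] [261.04069927 210.43683893]
0 [176.09350988 183.83667603] [262.64756645 221.50949854]
0.04 [158.97963451 184.84518932] [264.39769076 233.56931962]
```

View pics/c2.png

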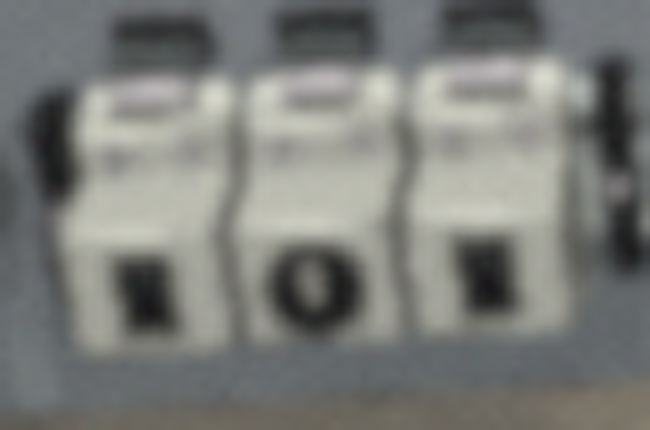

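The crop confirms it: the middle module, with the round dial at (176,184), is the relay. It's flanked by rectangular toggles at (159,184) and (193,182), and all three agree with my frame to under 1 px. Next I'll check the plan for the grasp, pull and placing.

```bash
cat >> h.py <<'E'
TR=np.array([.5054,-.368,0]); BT=Ro.from_euler('z',.008)
def tpose(h,g,lean,phi=0,flip=0):
    "relay underside h above the table at the tray centre"
    e,R=rl(phi,lean,flip,BT); return TR+[0,0,h+.029+g]+R[:,2]*.0187,e
E
python3 - <<'E'
from h import *; from plant import bot
f=lambda q:None if q is None else np.round(q,2).tolist()
print(f(bot.state()["joints"]))
for L in(25,28,31,35):
  l=np.radians(L)
  for g in(.014,.025,.06,.1): print(L,g,f(bot.ik(*pose([0,0,.029],g,0,l))))
  for h in(.004,.12): print("tray",L,h,f(bot.ik(*tpose(h,.014,l))))
E
```

```text
[0.83, 0.04, 2.05, -0.87, 1.31, 1.35]
25 0.014 [0.51, 0.44, 2.19, -1.36, 0.68, 1.8]
25 0.025 [0.51, 0.42, 2.19, -1.33, 0.69, 1.77]
25 0.06 [0.54, 0.34, 2.19, -1.23, 0.72, 1.66]
25 0.1 [0.57, 0.25, 2.19, -1.12, 0.78, 1.55]
tray 25 0.004 [-0.49, 0.55, 1.83, -0.66, 0.65, 0.01]
tray 25 0.12 [-0.49, 0.39, 1.72, -0.5, 0.88, -0.2]
28 0.014 [0.54, 0.46, 2.17, -1.32, 0.74, 1.79]
28 0.025 [0.55, 0.44, 2.17, -1.29, 0.75, 1.77]
28 0.06 [0.57, 0.36, 2.17, -1.21, 0.79, 1.68]
28 0.1 [0.61, 0.28, 2.17, -1.11, 0.84, 1.57]
tray 28 0.004 [-0.46, 0.56, 1.85, -0.77, 0.65, 0.13]
tray 28 0.12 [-0.46, 0.39, 1.74, -0.58, 0.86, -0.11]
31 0.014 [0.57, 0.49, 2.14, -1.29, 0.81, 1.79]
31 0.025 [0.57, 0.47, 2.15, -1.26, 0.82, 1.76]
31 0.06 [0.6, 0.39, 2.15, -1.19, 0.85, 1.69]
31 0.1 [0.63, 0.31, 2.15, -1.1, 0.91, 1.59]
tray 31 0.004 [-0.43, 0.57, 1.87, -0.87, 0.65, 0.26]
tray 31 0.12 [-0.43, 0.4, 1.76, -0.67, 0.85, -0.02]
35 0.014 [0.6, 0.52, 2.11, -1.24, 0.89, 1.78]
35 0.025 [0.61, 0.5, 2.11, -1.22, 0.9, 1.76]
35 0.06 [0.63, 0.43, 2.12, -1.16, 0.94, 1.7]
35 0.1 [0.67, 0.35, 2.13, -1.09, 0.99, 1.62]
tray 35 0.004 [-0.4, 0.59, 1.89, -1.01, 0.67, 0.42]
tray 35 0.12 [-0.4, 0.41, 1.79, -0.78, 0.84, 0.1]
```

Run:
```python
from h import *; from plant import bot
L=np.radians(25); R0=[0,0,.029]; c=lambda:(lambda s:(np.round(s["contact_force"],1),round(s["finger_gap"],4),round(s["gripper_force"],1),round(s["time_s"],1)))(bot.state())
bot.move_gripper(.056)
bot.move_ptp(*pose(R0,.08,0,L))
p,e=pose(R0,.0155,0,L); h=bot.move_l(p,.06,e,stop_force=8); print("hit",h,c())
if not h:
    bot.move_gripper(.03,25); print(c()); bot.move_gripper(.03,70); print(c())
s=bot.state();print(np.round(loc(s["eef_pos"])-loc(p),4))
S=bot.snapshot("side")["frame"][150:300,190:310];T=bot.snapshot("top")["frame"][120:210,100:240]
im=np.zeros((450,800,3),np.uint8);im[:,:360]=cv2.resize(S,(360,450),interpolation=2);im[:283,360:]=cv2.resize(T,(440,283),interpolation=2);cv2.imwrite("pics/m3.png",im[:,:,::-1])
```

```text
hit False (array([-0.2, -0.4,  0.3]), 0.0561, 0.0, 13.4)
(array([-3.1,  1.7,  3.7]), 0.0311, 25.1, 13.7)
(array([-4.2,  2.1,  5.7]), 0.031, 53.5, 13.9)
[0.0001 0.0001 0.0005]
```

View pics/m3.png

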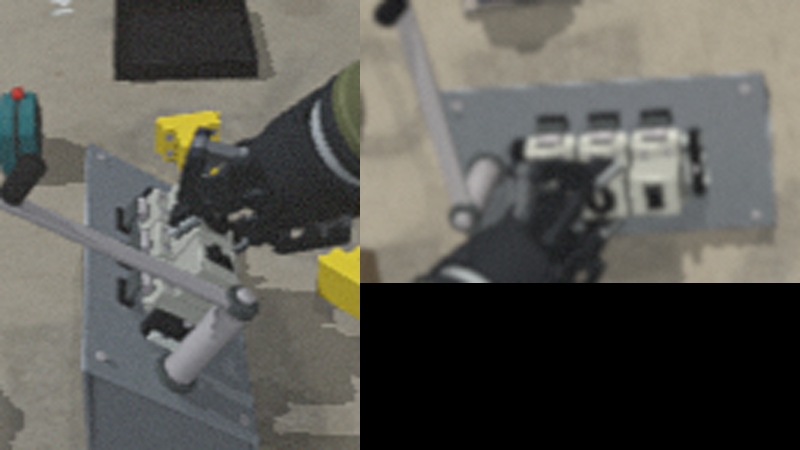

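The gripper holds the middle module (dial visible at the fingers), with a finger gap of 31 mm that fits the 32 mm block. Now I'll pull it.

Run:
```python
from h import *; from plant import bot
L=np.radians(25); R0=[0,0,.029]; c=lambda:(lambda s:(np.round(s["contact_force"],1),round(s["finger_gap"],4),round(s["gripper_force"],1),round(s["time_s"],1)))(bot.state())
for g,v in((.0185,.02),(.024,.02),(.09,.1)):
    p,e=pose(R0,g,0,L); bot.move_l(p,v,e); print(c())
p=p+[0,0,.09]; bot.move_l(p,.15); print(np.round(bot.state()["joints"],2))
bot.move_ptp(*tpose(.12,.0155,L)); print(c())
for nme in("side","top"):
    s=bot.snapshot(nme); pickle.dump(s,open(nme+"2.pkl","wb"))
S=pickle.load(open("side2.pkl","rb"))["frame"][70:250,160:320];T=pickle.load(open("top2.pkl","rb"))["frame"][90:270,110:410]
im=np.zeros((450,800,3),np.uint8);im[:,:400]=cv2.resize(S,(400,450),interpolation=2);im[:240,400:]=cv2.resize(T,(400,240),interpolation=2);cv2.imwrite("pics/m4.png",im[:,:,::-1])
```

```text
(array([ 3.6,  1.1, -5.5]), 0.0312, 54.0, 14.3)
(array([-2.8,  1. ,  3.3]), 0.031, 55.4, 14.8)
(array([ 0.3,  0.1, -0.8]), 0.0315, 54.7, 15.6)
[ 0.56  0.1   2.06 -0.91  0.92  1.23]
(array([ 0.3, -0.2, -1.6]), 0.031, 54.6, 18.0)
```

View pics/m4.png

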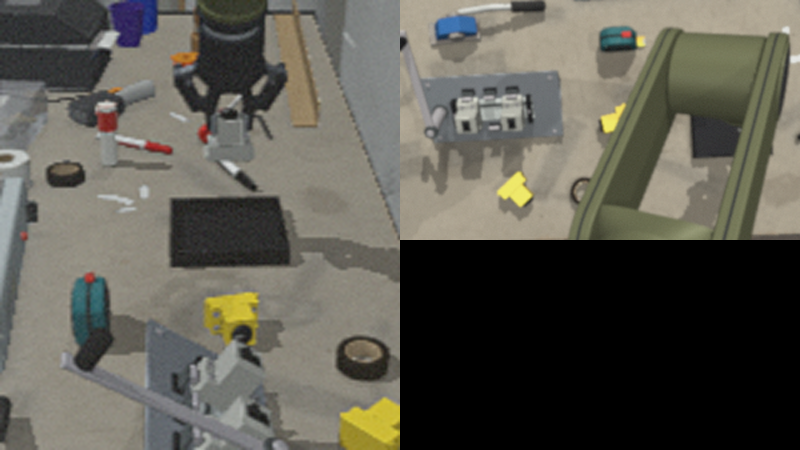

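The relay is held over the tray and both breakers are still on the rail. I'll check its attitude in the hand by overlaying the expected base outline.

Run:
```python
from h import *
S=pickle.load(open("side2.pkl","rb"))
m=BT.as_matrix(); c=np.array([[x,y,z] for z in(0,.022) for x,y in((-.027,-.018),(.027,-.018),(.027,.018),(-.027,.018))])@m.T+TR+[0,0,.12]
d=np.array([[x,.018,z] for x,z in((-.016,.022),(.016,.022),(.016,.052),(-.016,.052))])@m.T+TR+[0,0,.12]
k=8;im=cv2.resize(S["frame"][100:145,225:280],None,fx=k,fy=k,interpolation=2)[:,:,::-1].copy()
tp=lambda X:np.int32((proj(S,X)-[225,100]+.5)*k)
b=im.copy()
for q in(c[:4],c[4:],d): cv2.polylines(b,[tp(q)],True,(0,0,255),1)
cv2.imwrite("pics/m5.png",np.hstack([im,b])[:, :800])
```

```text
(no output)
```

View pics/m5.png

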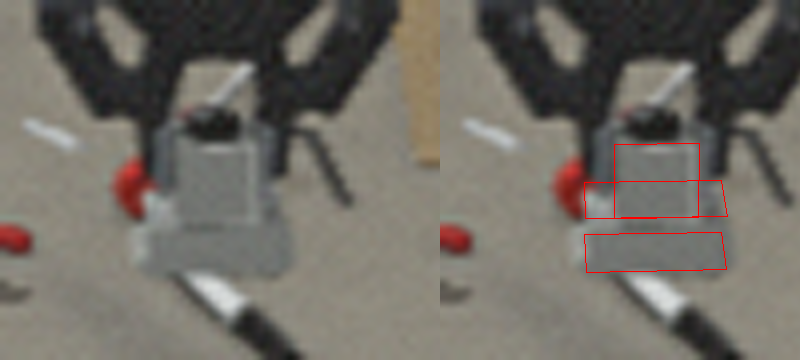

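The expected outline matches within 1 px, so the relay is upright. I'll lower it slowly with a touch stop, release and retreat along the tool axis.

Run:
```python
from h import *; from plant import bot
L=np.radians(25); c=lambda:(lambda s:(np.round(s["contact_force"],1),round(s["finger_gap"],4),np.round(s["eef_pos"],4),round(s["time_s"],1)))(bot.state())
bot.move_l(tpose(.014,.0155,L)[0],.1); bot.wait(.2); print(c())
print(bot.move_l(tpose(-.001,.0155,L)[0],.012,stop_force=2.5),c(),"plan z",tpose(.004,.0155,L)[0][2])
bot.move_gripper(.036); bot.wait(.2); bot.move_gripper(.056); print(c())
s=bot.state();R=Ro.from_euler('xyz',s["orientation"]).as_matrix()
bot.move_l(s["eef_pos"]-.12*R[:,2],.12)
s=bot.state();bot.movej(np.r_[.55,.1,1.9,s["joints"][3:]]);print(c())
T=bot.snapshot("top");S=bot.snapshot("side")
im=np.zeros((500,800,3),np.uint8);im[:,:400]=cv2.resize(S["frame"][110:310,180:340],(400,500),interpolation=2);im[:240,400:]=cv2.resize(T["frame"][90:270,110:410],(400,240),interpolation=2)
im[250:500,400:650]=cv2.resize(T["frame"][140:215,320:395],(250,250),interpolation=2);cv2.imwrite("pics/m6.png",im[:,:,::-1])
```

```text
(array([ 0.3, -0.3, -0.7]), 0.031, array([ 0.5059, -0.3761,  0.0424]), 19.5)
True (array([-0.2,  0.9,  3.7]), 0.0311, array([ 0.5054, -0.3759,  0.0334]), 20.3) plan z 0.03155204438241464
(array([0.8, 0.3, 0.5]), 0.0559, array([ 0.5045, -0.3754,  0.0324]), 21.0)
(array([-0.1,  0. ,  0.3]), 0.0559, array([0.4843, 0.177 , 0.2377]), 24.0)
```

View pics/m6.png

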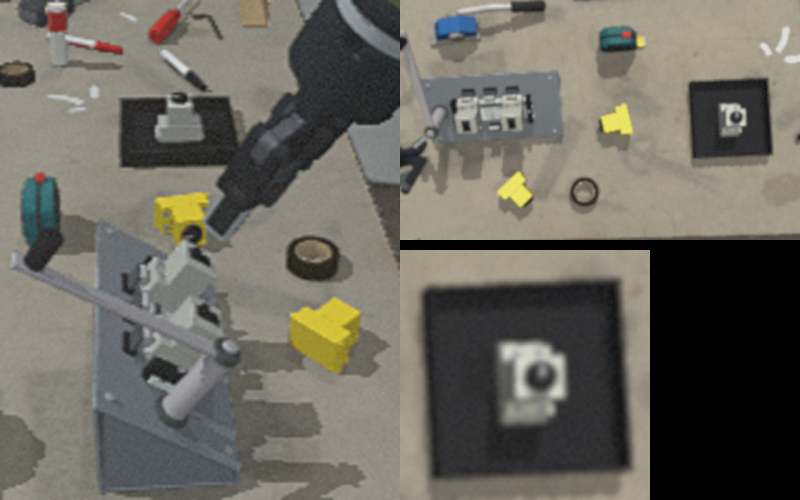

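The relay stands upright in the middle of the tray, with its dial at about (540,376) in the crop. Both breakers are on the rail, the keeper is swung clear and the gripper is free.

```bash
python3 -c "
from plant import bot
print(bot.job_done())"
```

```text
the job is handed in; nothing more can be done
None
```

The job is handed in at about 24 s of the 56 s allowed: keeper swung up to its stop, timer relay standing upright in the tray, and both breakers still clipped on the rail; the hand-in returned no verdict.

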